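# Transfer the sawn couplings to the other pin rack in reverse order

## Task

Move the four turned parts, which stand on the pins of the grey rack, onto the pins of the empty wooden rack in reverse order, counted from the end block of each rack: the part next to the grey rack's end block goes on the pin farthest from the wooden rack's end block, and so on, one part to each pin. Each part must sit upright, right down over its pin, and no part may be tipped over on the way.

Things in the scene. Friction and masses are not known exactly. Their poses are not given: they have to be found in the camera images.
- large (a point): the large pipe coupling, a plain dark tube with a bright rim, 58 mm outside diameter, 62 mm high, bore about 46 mm, about 0.19 kg. It stands upright on a pin of the loaded rack. This point is its centre, half-way up, on its axis; its z axis is the tube's axis, up.
- medium (a point): the medium pipe coupling, a plain dark tube with a bright rim, 52 mm outside diameter, 56 mm high, bore about 40 mm, about 0.16 kg. It stands upright on a pin of the loaded rack. This point is its centre, half-way up, on its axis; its z axis is the tube's axis, up.
- small (a point): the small pipe coupling, a plain dark tube with a bright rim, 47 mm outside diameter, 50 mm high, bore about 35 mm, about 0.22 kg. It stands upright on a pin of the loaded rack. This point is its centre, half-way up, on its axis; its z axis is the tube's axis, up.
- bush (a point): the flanged bush, a dark steel tube 46 mm outside diameter and 56 mm high, bore 37 mm, with a wider foot flange 58 mm in diameter and 8 mm high at its bottom (grip it above the flange), about 0.18 kg. It stands upright on a pin of the loaded rack. This point is its centre, half-way up, on its axis; its z axis is the tube's axis, up.
- sawn_rack: Loaded grey rack: fixed strip 66 x 290 x 10 mm on the bench. Origin: centre of its underside. y points along it to the dark steel end block (66 x 18 x 45 mm high, centre y = +147 mm), z up. Pin places on its centre line (x = 0), the same as on the wooden rack; its four pins are the post entries.
- wash_rack: Empty wooden rack: fixed strip 66 x 290 x 10 mm on the bench. Origin: centre of its underside. y points along it to the dark steel end block (66 x 18 x 45 mm high, centre y = +147 mm), z up. Pins at x = 0, y = +105, +35, -35, -105 mm, each a foot disc 54 mm wide, 4 mm thick, with an upright 18 mm pin, tapered at the top, ending 26 mm above the disc. A seated part's underside is 14 mm above the bench.
- post_large: The fixed pin of the grey rack on which the large coupling stands at the start (inside its bore): foot disc 54 mm wide, 4 mm thick, with an upright 18 mm pin, tapered at the top, ending 26 mm above the disc. Origin: centre of the disc's underside, 10 mm above the bench; axes parallel to the grey rack's. It shows the part's old place.
- post_medium: The fixed pin of the grey rack on which the medium coupling stands at the start (inside its bore): foot disc 54 mm wide, 4 mm thick, with an upright 18 mm pin, tapered at the top, ending 26 mm above the disc. Origin: centre of the disc's underside, 10 mm above the bench; axes parallel to the grey rack's. It shows the part's old place.
- post_small: The fixed pin of the grey rack on which the small coupling stands at the start (inside its bore): foot disc 54 mm wide, 4 mm thick, with an upright 18 mm pin, tapered at the top, ending 26 mm above the disc. Origin: centre of the disc's underside, 10 mm above the bench; axes parallel to the grey rack's. It shows the part's old place.
- post_bush: The fixed pin of the grey rack on which the flanged bush stands at the start (inside its bore): foot disc 54 mm wide, 4 mm thick, with an upright 18 mm pin, tapered at the top, ending 26 mm above the disc. Origin: centre of the disc's underside, 10 mm above the bench; axes parallel to the grey rack's. It shows the part's old place.
Not all that is in view belongs to the job. Leave any blue or purple look-alike of the part that bears large alone.

How it is judged (in metres and radians):
At the end, for the whole second after the job is handed in: Each part is on the wooden rack, at the pin mirroring its old place (first from the end block to last, second to third, third to second, last to first): within 15 mm of the pin along and across the rack, within 6 mm of seated height, upright within 0.1 rad, at rest (((y of post_large in the frame of sawn_rack between 0.085 and 0.125 m and y of large in the frame of wash_rack between -0.12 and -0.09 m) or (y of post_large in the frame of sawn_rack between 0.015 and 0.055 m and y of large in the frame of wash_rack between -0.05 and -0.02 m) or (y of post_large in the frame of sawn_rack between -0.055 and -0.015 m and y of large in the frame of wash_rack between 0.02 and 0.05 m) or (y of post_large in the frame of sawn_rack between -0.125 and -0.085 m and y of large in the frame of wash_rack between 0.09 and 0.12 m)) and x of large in the frame of wash_rack between -0.015 and 0.015 m and z of large in the frame of wash_rack between 0.039 and 0.051 m and angle between each of large, medium, small, bush's own z axis and vertical below 0.1 rad and linear speed of each of large_part, medium_part, small_part, bush_part below 0.02 m/s and ((y of post_medium in the frame of sawn_rack between 0.085 and 0.125 m and y of medium in the frame of wash_rack between -0.12 and -0.09 m) or (y of post_medium in the frame of sawn_rack between 0.015 and 0.055 m and y of medium in the frame of wash_rack between -0.05 and -0.02 m) or (y of post_medium in the frame of sawn_rack between -0.055 and -0.015 m and y of medium in the frame of wash_rack between 0.02 and 0.05 m) or (y of post_medium in the frame of sawn_rack between -0.125 and -0.085 m and y of medium in the frame of wash_rack between 0.09 and 0.12 m)) and x of medium in the frame of wash_rack between -0.015 and 0.015 m and z of medium in the frame of wash_rack between 0.036 and 0.048 m and ((y of post_small in the frame of sawn_rack between 0.085 and 0.125 m and y of small in the frame of wash_rack between -0.12 and -0.09 m) or (y of post_small in the frame of sawn_rack between 0.015 and 0.055 m and y of small in the frame of wash_rack between -0.05 and -0.02 m) or (y of post_small in the frame of sawn_rack between -0.055 and -0.015 m and y of small in the frame of wash_rack between 0.02 and 0.05 m) or (y of post_small in the frame of sawn_rack between -0.125 and -0.085 m and y of small in the frame of wash_rack between 0.09 and 0.12 m)) and x of small in the frame of wash_rack between -0.015 and 0.015 m and z of small in the frame of wash_rack between 0.033 and 0.045 m and ((y of post_bush in the frame of sawn_rack between 0.085 and 0.125 m and y of bush in the frame of wash_rack between -0.12 and -0.09 m) or (y of post_bush in the frame of sawn_rack between 0.015 and 0.055 m and y of bush in the frame of wash_rack between -0.05 and -0.02 m) or (y of post_bush in the frame of sawn_rack between -0.055 and -0.015 m and y of bush in the frame of wash_rack between 0.02 and 0.05 m) or (y of post_bush in the frame of sawn_rack between -0.125 and -0.085 m and y of bush in the frame of wash_rack between 0.09 and 0.12 m)) and x of bush in the frame of wash_rack between -0.015 and 0.015 m and z of bush in the frame of wash_rack between 0.036 and 0.048 m); the robot touches nothing.
It fails at once if the large part is tipped over (leans more than 0.7 rad) (angle between large's own z axis and vertical above 0.7 rad).
It fails at once if the medium part is tipped over (leans more than 0.7 rad) (angle between medium's own z axis and vertical above 0.7 rad).
It fails at once if the small part is tipped over (leans more than 0.7 rad) (angle between small's own z axis and vertical above 0.7 rad).
It fails at once if the bush part is tipped over (leans more than 0.7 rad) (angle between bush's own z axis and vertical above 0.7 rad).
It also fails if it takes over 96 s, if anything falls off the work surface, if the arm or the gripper's body presses on something with over 40 N, if the wrist force passes 120 N, or if a joint passes its speed limit or range.

## Robot

A 6-joint arm with a two-finger parallel gripper is mounted at the origin on a cart in front of the work surface, level with it; the furniture and walls round the work are solid. World frame = base frame: x ahead of the robot, y to its left, z up, the work surface at z = 0. Lengths are in mm, angles in rad, forces in N, time in s.
With the tool pointing down it reaches from about 300 to 775 mm from the base axis. Payload 14.6 kg.
Tool frame: the origin (TCP) lies at the very end of the fingers, on their centre line; the grasp point (between the pads) lies 19 mm behind it; z points along the fingers, y is the line along which they close (so a half turn about z gives the same grasp; the last joint's range is limited). The gripper opens to 94 mm and grips with 3 to 60 N. Pads are 16 mm wide; open, the fingers measure 119 mm over their backs; the gripper's body (75 mm by 177 mm) begins 78 mm behind the grasp point.
Start: joints at [-1.343, 0.3, 1.521, -0, 1.321, -0.067], TCP at [159.795, -526.265, 183.846] pointing down, gripper open.
Joint ranges: [-3.03, 3.03], [-0.79, 2.21], [0.23, 2.52], [-1.04, 4.18], [0, 3.07], [-2.55, 2.55]. Speed limits (rad/s): [2.22, 2.22, 2.57, 3.14, 3.14, 3.14].

## Interface

Orientations are given as [roll, pitch, yaw] about the fixed x, y, z axes, in that order (R = Rz(yaw) Ry(pitch) Rx(roll)).
In Python, from cell import manip, eyes, ticket gives the robot as it stands. The module is installed in compiled form; this text tells all that it offers.
- The arm moves only by the tool arm_command, never from a script. Its argument "plan" is a list of rows, each a list of 5 numbers: the opening, from -1 (shut) to 1 (fully open), then the shift along the tool's x, y, z in m, then the turn about the tool's z in rad. In form: [[jaw, dx, dy, dz, roll], ...]. A call has 1 to 20 rows; each row shifts and turns the commanded pose from where the row before left it, along the tool's axes as they then stand; what a row does not reach is not made up. A row lasts 1/8 s, in which the tool goes at most 62.5 mm and 10.7 degrees, less where a joint would pass 70% of its speed; a pose out of reach is approached as far as the arm can. A call is refused whole if a number of a shift passes 0.0625 or a number of a turn 0.188, either way. A call with a gripper value outside its range is refused whole. The fingers move at their own pace and stop on an object; "newtons" is the grip in N (left out, the last holds). Time passes only in rows, so rows that do not move let the fingers close. It gives the time, the measured TCP pose, the force, the opening and the grip force at its end, in the units of the state.
- manip.read_state(): the state, without advancing time (a new reading comes with each control period).
- eyes.camera(name): name is "side" or "top"; returns a dict with "img" (384x512x3 uint8, blue, green, red), "z_map" (384x512 float32, mm along the optical axis (not along the pixel's ray), 0 where there is no reading), "fx", "fy", "cx", "cy" (pixels), "dist" ([k1, k2, p1, p2, k3] as OpenCV has them; the pictures are not rectified), "eye" and "orientation" of the camera in the world. Camera axes: x right, y down, z forward; pixel columns grow to the right and rows downward; lengths in mm; the calibration is good to about 2 mm. A picture is of the moment at which its call begins.
- ticket.sign_off(): hands the job in; it is judged then, once.
The state is a dict: "clock": time; "joints": joint angles; "qd": joint speeds; "effort": joint torques, N m; "eef_pos": TCP position; "eef_rot": TCP orientation; "wrist_force": force on the tool from outside, world axes, zero at the start; "moment": the same for the moment, N m; "finger_gap": finger opening in mm; "finger_force": force on a finger pad.
Only numpy, scipy, OpenCV 4.12 (cv2) and the standard library are available. Lean on these libraries where they do the work, as an engineer would, in place of code of your own. Each camera call takes 0.05 s, during which the arm holds its last target. There are 200 camera calls.

## Working session

There is one attempt and no reset: what is moved stays moved. The work goes in short steps, Python scripts to look and compute and a tool call to move; the robot and the scene stay as the last step left them, time stands still between calls to the robot, and variables do not carry over. Pictures are saved under pics/ and viewed, at most 14 in all, crops included, and the job is handed in when it is done.

Besides the shell and the picture viewer there is one more tool, called by a JSON object that holds its "api" and its "payload". arm_command: Moves the arm, as the interface text tells. Its arguments: {"type":"object","properties":{"plan":{"type":"array"},"newtons":{"type":"number"}},"required":["plan"]}

```bash
mkdir -p pics; cat > h.py <<'E'
import numpy as np, cv2
from cell import manip, eyes, ticket
from scipy.spatial.transform import Rotation as R
def cam(n):
    c=eyes.camera(n); o=np.array(c["orientation"],float)
    c["K"]=np.array([[c["fx"],0,c["cx"]],[0,c["fy"],c["cy"]],[0,0,1.]]); c["D"]=np.array(c["dist"],float)
    c["R"]=o if o.shape==(3,3) else R.from_euler("xyz",o).as_matrix()
    c["E"]=np.array(c["eye"],float); return c
def rays(c,px):
    u=cv2.undistortPoints(np.array(px,float).reshape(-1,1,2),c["K"],c["D"])[:,0]
    return np.c_[u,np.ones(len(u))]@c["R"].T
def plane(c,px,z):
    d=rays(c,px); return c["E"]+d*((z-c["E"][2])/d[:,2])[:,None]
def cloud(c):
    h,w=c["z_map"].shape; g=np.stack(np.meshgrid(np.arange(w),np.arange(h)),-1).reshape(-1,2)
    return (c["E"]+rays(c,g)*c["z_map"].reshape(-1,1)).reshape(h,w,3)
E
python3 - <<'E'
from h import *
for n in("top","side"):
    c=cam(n); cv2.imwrite(f"pics/{n}0.png",c["img"]); print(n,c["E"],c["orientation"],c["fx"],c["fy"],c["dist"])
print(manip.read_state())
E
```

```text
top [ 399.41543525   28.16804837 1299.5142937 ] [-3.03081248 -0.01310658 -1.5831697 ] 451.3849767657212 451.3849767657212 [-0.03697857  0.          0.          0.          0.        ]
side [-118.91532397  945.27812209  493.14310461] [-1.93624327  0.0130884  -2.51893156] 364.64597244523475 364.64597244523475 [-0.09069865  0.          0.          0.          0.        ]
{'clock': 0.1, 'joints': array([-1.34260827e+00,  3.00409436e-01,  1.52148425e+00, -7.61515369e-06,
        1.32071356e+00, -6.66141310e-02]), 'qd': array([-0.00144036, -0.0018203 , -0.00215564, -0.00104479, -0.00093296,
        0.00116049]), 'effort': array([ 2.44783005e-03, -5.32644081e+01, -3.53281724e+01,  7.09545286e-02,
        2.34382198e-02, -7.28156692e-05]), 'eef_pos': array([ 159.73447875, -526.03528581,  183.36112981]), 'eef_rot': array([-3.14057982e+00, -6.01764804e-05,  2.94804044e-01]), 'wrist_force': array([ 0.52230866,  0.56560007, -0.06801194]), 'moment': array([ 0.02805767,  0.01209259, -0.02292311]), 'finger_force': 0.0, 'finger_gap': 93.90425675054296}
```

View pics/top0.png

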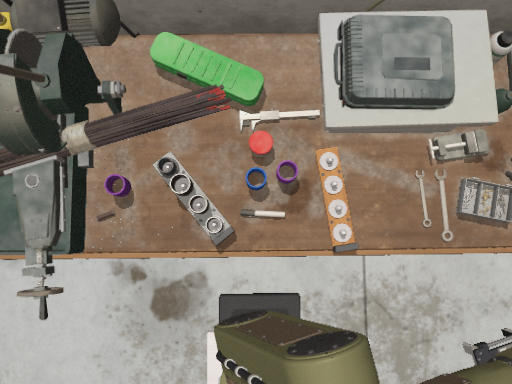

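View pics/side0.png

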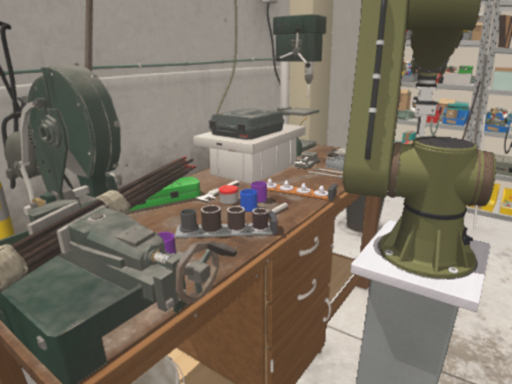

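The top view shows the grey rack from about (160,160) to (225,237), its end block at (222,236). Its parts are at (168,166), (182,184), (199,203) and (214,225). The wooden rack's pins are at (329,160), (334,186), (337,209) and (343,232), with its end block at (345,246). The blue (257,178) and purple (288,172), (118,185) rings are look-alikes, so I'll leave them alone.

```bash
python3 - <<'E'
from h import *
c=cam("top"); P=cloud(c); Z=P[...,2]; im=c["img"]
cv2.imwrite("pics/crop1.png",cv2.resize(im[145:255,145:360],None,fx=3.7,fy=3.7,interpolation=cv2.INTER_CUBIC))
# wood pins: white discs
hsv=cv2.cvtColor(im,cv2.COLOR_BGR2HSV)
def blobs(m,off,zz,amin):
    n,l,s,ce=cv2.connectedComponentsWithStats(m.astype(np.uint8))
    for i in range(1,n):
        if s[i,4]>=amin: print(s[i,4],(ce[i]+off).round(1),s[i,2:4],plane(c,[ce[i]+off],zz)[0].round(1),"z",np.median(Z[off[1]:,off[0]:][:m.shape[0],:m.shape[1]][l==i]).round(1))
o=(310,145); r=hsv[145:255,310:360]
print("white discs"); blobs((r[...,1]<60)&(r[...,2]>150),o,14,20)
print("end block wood"); blobs((Z[230:258,325:365]>35)&(Z[230:258,325:365]<60),(325,230),45,5)
print("raised grey rack"); zz=Z[145:250,150:245]
blobs((zz>50)&(zz<90),(150,145),70,10)
print("block"); blobs((Z[222:250,200:245]>36)&(Z[222:250,200:245]<50),(200,222),45,8)
print(np.round(Z[145:250:3,150:245:4]).astype(int))
E
```

```text
white discs
254 [328.4 160.6] [18 18] [ 629.9 -194.9   14. ] z 14.3
67 [351.7 160.6] [16 15] [ 629.4 -262.9   14. ] z -0.4
32 [343.4 161.7] [7 6] [ 626.3 -238.5   14. ] z -0.3
262 [332.9 184.3] [19 18] [ 560.5 -205.7   14. ] z 13.8
266 [337.2 208.3] [19 18] [ 491.2 -216.    14. ] z 13.9
33 [313.9 205.8] [7 7] [ 499.1 -149.4   14. ] z -1.2
272 [341.8 232.4] [19 18] [ 422.3 -227.    14. ] z 14.2
end block wood
18 [343.6 232.1] [6 5] [ 422.6 -226.1   45. ] z 37.8
149 [346.3 247.3] [23 10] [ 380.5 -232.1   45. ] z 43.8
raised grey rack
124 [165.7 164.9] [18 17] [612.3 264.5  70. ] z 67.0
168 [180.1 183.3] [22 22] [560.8 224.4  70. ] z 73.8
125 [197.6 203.4] [19 20] [505.  176.3  70. ] z 68.3
101 [213.3 224.5] [18 18] [447.1 133.5  70. ] z 62.6
block
14 [213.8 223.8] [5 4] [449.9 134.3  45. ] z 38.7
154 [223.  235.8] [21 19] [416.5 108.9  45. ] z 44.1
[[   1    3    0   -2   -3   -2   -3   -1    1   -6   -4   -1    1   -4
    -1    4   -2   -1    0    1    1   -3    2   -1]
 [   3   -3    0    1   -2   -3   -2    2    1    4    0   -5    0    0
     1   -3   -3    1    0    1   -6   -4   
[... 3434 characters left out ...]
4   -4    2   -2   -2
    10   65 1300   50   13   39   47   -5    1   -1]
 [  -1   -3   -2    0   -4    1    0    3    0    0   -5   -3   -2    2
     0    9    6    8   44   42   31   -1   -3   -2]
 [  -2   -5    2    3   -5    2    0   -1    3   -3   -5    5    1   -6
    -3    3   10   48   48   19   -2    4    0   -5]
 [  -5   -2   -1   -4   -3   -3   -5    0    2   -2   -4    0    1    2
     0   -1   46   40   28   -5   -3    2    4   -1]
 [  -6   -3   -2   -2    0 1300    0    3   -4    1   -6    2    0    4
     1    0    0   38    2   -1   -3   -3   -4   -4]
 [   1   -1   -1   -1   -3   -5    0    2    0   -4   -4    6   -2    0
    -3   -4    5   -2   -1    0    2   -2   -6   -6]]
```

View pics/crop1.png

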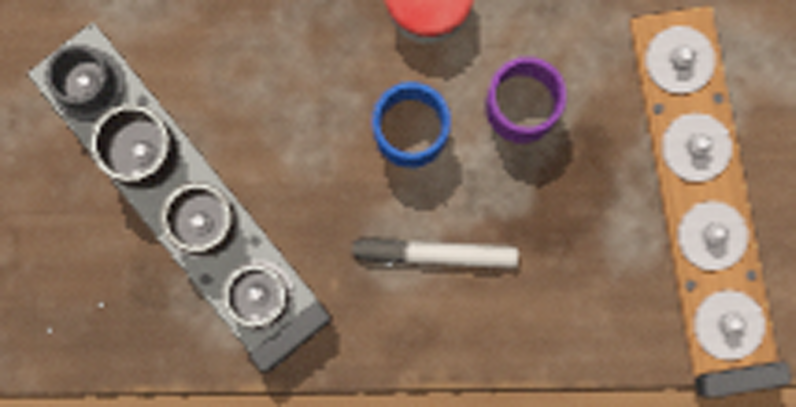

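The crop shows that, counting from the grey end block, the order is small (214,225), medium (198,203), large (180,183), then the unrimmed bush (166,165). On the wooden rack, counting from its end block, they therefore go bush, large, medium, small. I'll refine the centres before moving.

```bash
cat >> h.py <<'E'
W=dict(small=(629.9,-194.9),medium=(560.5,-205.7),large=(491.2,-216.0),bush=(422.3,-227.0))
def tool(cur,yaw,tgt):
    d=np.array(tgt[:3],float)-cur[:3]; c,s=np.cos(yaw),np.sin(yaw)
    return np.round([d[0]*c+d[1]*s, d[0]*s-d[1]*c, -d[2]],1)
E
python3 - <<'E'
from h import *
c=cam("top"); P=cloud(c); Z=P[...,2]
C=[]
for n,u,v,t,r in(("small",214,224,64,23.5),("medium",198,203,70,26),("large",180,183,76,29),("bush",166,165,70,23)):
    m=np.zeros(Z.shape,np.uint8); cv2.circle(m,(u,v),13,1,-1)
    m=(m>0)&(abs(Z-t)<7); px=np.argwhere(m)[:,::-1]; q=plane(c,px,t)[:,:2]
    (x,y),R0=cv2.minEnclosingCircle(q.astype(np.float32))
    A=np.c_[2*q,np.ones(len(q))]; s=np.linalg.lstsq(A,(q**2).sum(1),rcond=None)[0]
    print(n,len(q),"mec",round(x,1),round(y,1),round(R0,1),"of",r,"fit",s[:2].round(1),np.sqrt(s[2]+s[:2]@s[:2]).round(1)); C.append(s[:2])
# pin-grid fit
C=np.array(C); m=C.mean(0); d=C[3]-C[0]; d/=np.linalg.norm(d)
print("mean",m,"ang",np.arctan2(d[1],d[0]),[(m+d*k).round(1) for k in(-105,-35,35,105)])
s=manip.read_state(); print(s["eef_pos"].round(1),s["eef_rot"])
print(tool(s["eef_pos"],.295,[*(m-d*105),150]))
E
```

```text
small 88 mec 447.3 133.5 23.6 of 23.5 fit [447.2 133.5] 21.4
medium 96 mec 504.9 175.6 26.2 of 26 fit [505.2 175.4] 23.8
large 113 mec 560.5 223.4 29.4 of 29 fit [560.4 223.8] 26.7
bush 90 mec 607.0 260.7 30.1 of 23 fit [611.8 264.6] 21.2
mean [531.14418841 199.33093675] ang 0.6727183619980869 [array([449. , 133.9]), array([503.8, 177.5]), array([558.5, 221.1]), array([613.3, 264.8])]
[ 159.8 -526.1  183.5] [-3.14090704e+00 -9.49880260e-05  2.94791516e-01]
[ 468.6 -547.4   33.5]
```

{"api": "arm_command", "payload": {"plan": [[1,0.015,-0.017,0,0],[1,0.03,-0.035,0,0],[1,0.03,-0.035,0,0],[1,0.03,-0.035,0,0],[1,0.03,-0.035,0,0],[1,0.03,-0.035,0,0],[1,0.03,-0.035,0,0],[1,0.03,-0.035,0,0],[1,0.03,-0.035,0,0],[1,0.03,-0.035,0,0],[1,0.03,-0.035,0,0],[1,0.03,-0.035,0,0],[1,0.03,-0.035,0,0],[1,0.03,-0.035,0,0],[1,0.03,-0.035,0,0],[1,0.03,-0.035,0,0],[1,0.003,-0.005,0,-0.126],[1,0,0,0,-0.126],[1,0,0,0,-0.126],[1,0,0,0,0]], "newtons": 30}}

```text
clock: 2.7
eef_pos: [448.6, 133.1, 183.7]
eef_rot: [-3.141, 0.0, 0.672]
wrist_force: [0.7, 0.1, -1.2]
finger_gap: 94.2
finger_force: 0.0
```

{"api": "arm_command", "payload": {"plan": [[1,0,0,0.03,0],[1,0,0,0.04,0],[1,0,0,0.04,0],[1,0,0,0.03,0],[1,0,0,0.016,0],[1,0,0,0,0],[-1,0,0,0,0],[-1,0,0,0,0],[-1,0,0,0,0],[-1,0,0,0,0],[-1,0,0,0,0],[-1,0,0,0,0],[-1,0,0,0,0],[-1,0,0,0,0]], "newtons": 30}}

```text
clock: 4.45
eef_pos: [448.7, 133.2, 27.9]
eef_rot: [-3.142, -0.0, 0.673]
wrist_force: [-1.4, 0.7, 4.3]
finger_gap: 45.9
finger_force: 30.0
```

{"api": "arm_command", "payload": {"plan": [[-1,0,0,-0.02,0],[-1,0,0,-0.04,0],[-1,0,0,-0.04,0],[-1,-0.003,0.015,-0.01,0],[-1,-0.006,0.036,0,0],[-1,-0.006,0.036,0,0],[-1,-0.006,0.036,0,0],[-1,-0.006,0.036,0,0],[-1,-0.006,0.036,0,0],[-1,-0.006,0.036,0,0],[-1,-0.006,0.036,0,0],[-1,-0.006,0.036,0,0],[-1,-0.006,0.036,0,0],[-1,-0.006,0.03,0,0],[-1,0,0,0,0.13],[-1,0,0,0,0.13],[-1,0,0,0,0.13],[-1,0,0,0,0.13],[-1,0,0,0,0]]}}

```text
clock: 6.82
eef_pos: [628.7, -195.5, 135.9]
eef_rot: [-3.141, 0.002, 0.153]
wrist_force: [0.0, 0.4, -3.1]
finger_gap: 46.3
finger_force: 30.0
```

```bash
python3 - <<'E'
from h import *
s=manip.read_state(); print(s["eef_pos"].round(1),s["eef_rot"].round(3),s["finger_gap"],s["finger_force"],s["wrist_force"])
print(tool(s["eef_pos"],s["eef_rot"][2],[*W["small"],28]))
c=cam("side"); cv2.imwrite("pics/s1.png",cv2.resize(c["img"][100:260,150:360],None,fx=3.5,fy=3.5))
E
```

```text
[ 628.7 -195.5  135.9] [-3.141e+00  2.000e-03  1.530e-01] 46.33972997167323 29.999928346951492 [ 0.01060135  0.35019594 -3.06865816]
[  1.3  -0.4 107.9]
```

View pics/s1.png

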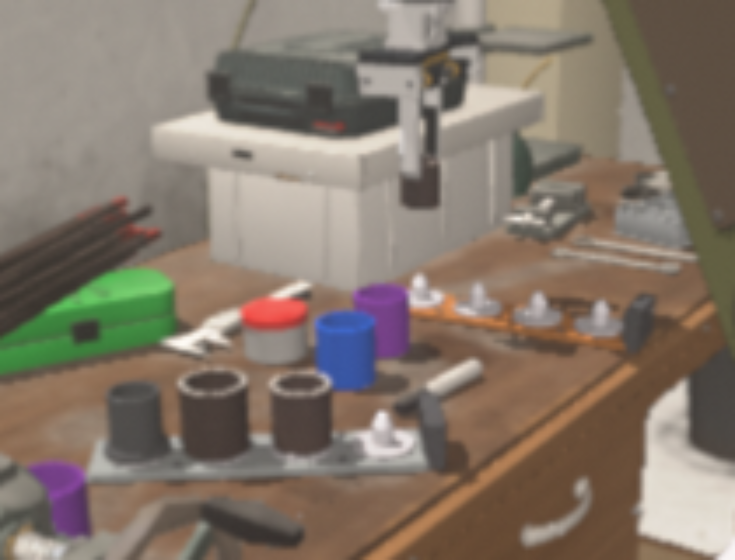

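The small coupling is held upright at crop (420,185), above the farthest wooden pin, with nothing in the way of the fingers. I'll lower it and release it.

{"api": "arm_command", "payload": {"plan": [[-1,0.001,0,0.03,0],[-1,0,0,0.03,0],[-1,0,0,0.02,0],[-1,0,0,0.012,0],[-1,0,0,0.01,0],[-1,0,0,0.005,0],[-1,0,0,0,0],[1,0,0,0,0],[1,0,0,0,0],[1,0,0,0,0],[1,0,0,0,0],[1,0,0,-0.03,0],[1,0,0,-0.04,0],[1,0,0,-0.04,0],[1,0,0,-0.01,0],[1,0,0,0,0]]}}

```text
clock: 8.88
eef_pos: [630.3, -194.6, 150.5]
eef_rot: [3.142, -0.0, 0.153]
wrist_force: [-0.2, 0.2, 0.1]
finger_gap: 93.9
finger_force: 0.0
```

```bash
python3 - <<'E'
from h import *
s=manip.read_state(); p=s["eef_pos"]
print(p.round(1),s["eef_rot"].round(3),s["finger_gap"],s["wrist_force"])
print(tool(p,s["eef_rot"][2],[505,176,140]))
E
```

```text
[ 630.3 -194.6  150.5] [ 3.142 -0.     0.153] 93.93388307546046 [-0.16098668  0.21524782  0.06132475]
[ -67.4 -385.3   10.5]
```

{"api": "arm_command", "payload": {"plan": [[1,-0.003,-0.019,0,0],[1,-0.007,-0.039,0,0],[1,-0.007,-0.039,0,0],[1,-0.007,-0.039,0,0],[1,-0.007,-0.039,0,0],[1,-0.007,-0.039,0,0],[1,-0.007,-0.039,0,0],[1,-0.007,-0.039,0,0],[1,-0.007,-0.039,0,0],[1,-0.007,-0.039,0,0],[1,-0.001,-0.015,0,0],[1,0,0,0,-0.13],[1,0,0,0,-0.13],[1,0,0,0,-0.13],[1,0,0,0,-0.13],[1,0,0,0,0]]}}

```text
clock: 10.88
eef_pos: [505.5, 175.1, 149.9]
eef_rot: [-3.141, 0.001, 0.671]
wrist_force: [-0.0, -0.2, 0.4]
finger_gap: 93.9
finger_force: 0.0
```

```bash
python3 - <<'E'
from h import *
s=manip.read_state(); p=s["eef_pos"]
print(tool(p,s["eef_rot"][2],[504.8,176,30]),s["eef_rot"])
c=cam("side"); cv2.imwrite("pics/s2.png",cv2.resize(c["img"][130:260,160:360],None,fx=4,fy=4))
E
```

```text
[  0.   -1.1 119.9] [-3.14111993e+00  1.40845783e-03  6.71486382e-01]
```

View pics/s2.png

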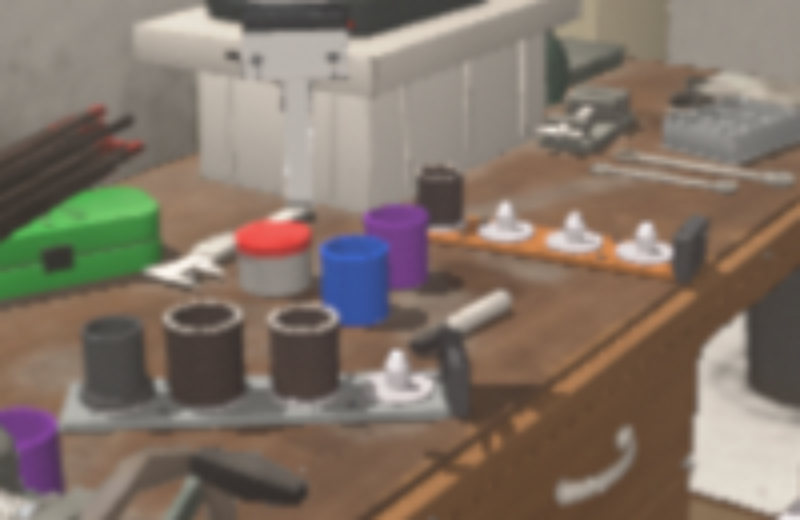

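The small coupling stands upright and seated on the far pin at crop (440,200). The gripper is above the medium one (305,350).

{"api": "arm_command", "payload": {"plan": [[1,0,-0.001,0.03,0],[1,0,0,0.04,0],[1,0,0,0.03,0],[1,0,0,0.02,0],[1,0,0,0,0],[-1,0,0,0,0],[-1,0,0,0,0],[-1,0,0,0,0],[-1,0,0,0,0],[-1,0,0,0,0],[-1,0,0,0,0],[-1,0,0,0,0]]}}

```text
clock: 12.42
eef_pos: [505.0, 176.5, 31.0]
eef_rot: [3.142, -0.0, 0.673]
wrist_force: [-1.1, -0.1, 3.6]
finger_gap: 51.0
finger_force: 30.0
```

```bash
python3 - <<'E'
from h import *
s=manip.read_state(); p=s["eef_pos"]
print(p,tool(p,s["eef_rot"][2],[*W["medium"],30]),s["eef_rot"])
E
```

```text
[504.99297884 176.54111616  30.99531925] [-194.8  333.5    1. ] [ 3.14151783e+00 -2.18919705e-04  6.72784231e-01]
```

{"api": "arm_command", "payload": {"plan": [[-1,0,0,-0.02,0],[-1,0,0,-0.04,0],[-1,0,0,-0.04,0],[-1,-0.01,0.016,-0.01,0],[-1,-0.02,0.034,0,0],[-1,-0.02,0.034,0,0],[-1,-0.02,0.034,0,0],[-1,-0.02,0.034,0,0],[-1,-0.02,0.034,0,0],[-1,-0.02,0.034,0,0],[-1,-0.02,0.034,0,0],[-1,-0.02,0.034,0,0],[-1,-0.02,0.034,0,0],[-1,-0.005,0.0115,0,0],[-1,0,0,0,0.13],[-1,0,0,0,0.13],[-1,0,0,0,0.13],[-1,0,0,0,0.13],[-1,0,0,0,0]]}}

```text
clock: 14.8
eef_pos: [559.8, -205.5, 140.0]
eef_rot: [-3.141, 0.001, 0.154]
wrist_force: [0.2, 0.1, -1.8]
finger_gap: 51.3
finger_force: 30.0
```

```bash
python3 - <<'E'
from h import *
s=manip.read_state(); p=s["eef_pos"]
print(p,tool(p,s["eef_rot"][2],[*W["medium"],31]),s["eef_rot"],s["finger_gap"])
E
```

```text
[ 559.77714808 -205.49080532  139.96231112] [  0.7   0.3 109. ] [-3.14081015e+00  1.13271152e-03  1.53888013e-01] 51.27961220375384
```

{"api": "arm_command", "payload": {"plan": [[-1,0.001,0,0.03,0],[-1,0,0,0.03,0],[-1,0,0,0.02,0],[-1,0,0,0.012,0],[-1,0,0,0.01,0],[-1,0,0,0.006,0],[-1,0,0,0,0],[1,0,0,0,0],[1,0,0,0,0],[1,0,0,0,0],[1,0,0,0,0],[1,0,0,-0.03,0],[1,0,0,-0.04,0],[1,0,0,-0.04,0],[1,0,0,-0.01,0],[1,0,0,0,0]]}}

```text
clock: 16.8
eef_pos: [561.2, -205.6, 152.6]
eef_rot: [3.141, -0.0, 0.153]
wrist_force: [-1.2, 0.7, 0.3]
finger_gap: 94.3
finger_force: 0.0
```

```bash
python3 - <<'E'
from h import *
s=manip.read_state(); p=s["eef_pos"]
print(p.round(1),s["eef_rot"].round(3),tool(p,s["eef_rot"][2],[559.8,223,150]))
E
```

```text
[ 561.2 -205.6  152.6] [ 3.141 -0.     0.153] [  63.9 -423.9    2.6]
```

{"api": "arm_command", "payload": {"plan": [[1,0.003,-0.02,0,0],[1,0.006,-0.039,0,0],[1,0.006,-0.039,0,0],[1,0.006,-0.039,0,0],[1,0.006,-0.039,0,0],[1,0.006,-0.039,0,0],[1,0.006,-0.039,0,0],[1,0.006,-0.039,0,0],[1,0.006,-0.039,0,0],[1,0.006,-0.039,0,0],[1,0.006,-0.039,0,0],[1,0.001,-0.014,0,0],[1,0,0,0,-0.13],[1,0,0,0,-0.13],[1,0,0,0,-0.13],[1,0,0,0,-0.13],[1,0,0,0,0]]}}

```text
clock: 18.92
eef_pos: [559.4, 222.9, 152.2]
eef_rot: [-3.141, 0.001, 0.672]
wrist_force: [-0.6, -0.6, -0.3]
finger_gap: 94.1
finger_force: 0.0
```

```bash
python3 - <<'E'
from h import *
s=manip.read_state(); p=s["eef_pos"]
print(tool(p,s["eef_rot"][2],[560,223,33]),s["eef_rot"])
c=cam("side"); cv2.imwrite("pics/s3.png",cv2.resize(c["img"][130:260,160:360],None,fx=4,fy=4))
E
```

```text
[  0.6   0.3 119.2] [-3.14122356e+00  1.13505799e-03  6.71778693e-01]
```

View pics/s3.png

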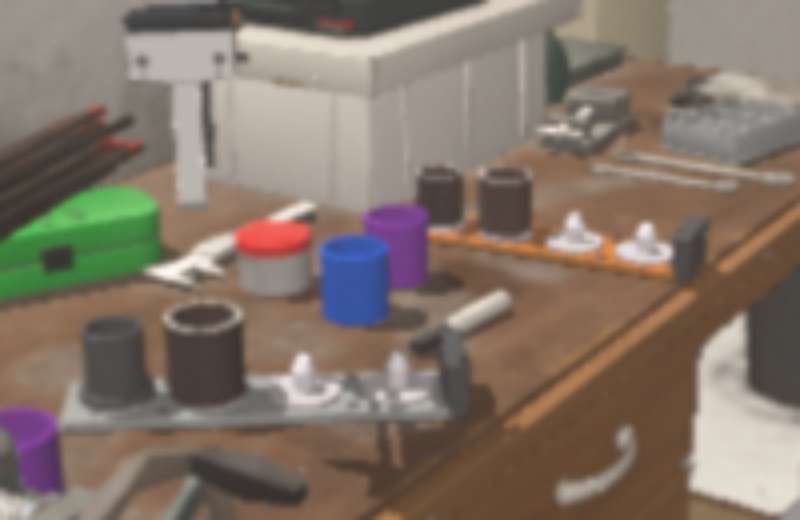

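The medium coupling is seated upright at crop (505,200). The gripper is above the large one (205,350).

{"api": "arm_command", "payload": {"plan": [[1,0,0,0.03,0],[1,0,0,0.04,0],[1,0,0,0.03,0],[1,0,0,0.019,0],[1,0,0,0,0],[-1,0,0,0,0],[-1,0,0,0,0],[-1,0,0,0,0],[-1,0,0,0,0],[-1,0,0,0,0],[-1,0,0,0,0],[-1,0,0,0,0]]}}

```text
clock: 20.48
eef_pos: [560.1, 223.2, 34.1]
eef_rot: [3.142, -0.0, 0.673]
wrist_force: [-1.9, 1.5, 4.4]
finger_gap: 56.9
finger_force: 30.0
```

```bash
python3 - <<'E'
from h import *
s=manip.read_state(); p=s["eef_pos"]
print(p,tool(p,s["eef_rot"][2],[*W["large"],30]),s["eef_rot"])
c=cam("top"); P=cloud(c).reshape(-1,3)
ang=.673; d=P[:,:2]-[611.8,264.6]; a=d@[np.cos(ang),np.sin(ang)]; b=d@[np.sin(ang),-np.cos(ang)]
# tall things near bush, in body frame (a along rack, b along closing)
m=(P[:,2]>85)&(P[:,2]<400)&(abs(a)<130)&(abs(b)<180)
for q in np.c_[a,b,P[:,2]][m][::25].round(): print(q,end=" ")
E
```

```text
[560.06003512 223.24722969  34.13913646] [-327.6  300.6    4.1] [ 3.14154138e+00 -4.44833298e-04  6.72798176e-01]
[ 89. 173. 167.] [ 98. 150. 164.] [ 86. 160. 166.] [ 87. 161. 154.] [ 90. 151. 157.] [ 98. 133. 166.] [114. 109. 165.] [ 68. 161. 173.] [ 98. 128. 158.] [ 53. 177. 169.] [ 82. 135. 175.] [122.  91. 158.] [ 75. 140. 173.] [123.  83. 161.] [ 78. 132. 173.] [126.  75. 160.] [ 81. 125. 173.] [ 46. 176. 154.] [ 88. 111. 173.] [ 55. 163. 151.] [ 99.  93. 174.] [ 62. 144. 163.] [120.  70. 161.] [ 75. 122. 168.] [ 36. 173. 161.] [ 90.  96. 175.] [ 53. 147. 164.] [112.  65. 174.] [ 75. 115. 164.] [ 37. 166. 154.] [ 96.  81. 174.] [ 57. 131. 168.] [120.  48. 173.] [ 83.  98. 163.] [ 44. 148. 158.] [110.  54. 177.] [ 77. 105. 154.] [ 37. 155. 150.] [106.  54. 176.] [ 69. 104. 166.] [ 36. 156. 142.] [109.  49. 172.] [ 70.  99. 166.] [ 36. 150. 145.] [112.  41. 172.] [ 74.  91. 164.] [ 40. 143. 143.] [107.  40. 178.] [ 71.  92. 162.] [ 35. 143. 147.] [107.  44. 161.] [ 69.  94. 153.] [ 31. 146. 140.] [101.  50. 154.] [ 59. 101. 156.] [122.  11. 175.] [ 86.  61. 162.] [ 52. 112. 139.] 
[... 1915 characters left out ...]
6.   34.  386.] [-55. -40. 370.] [-85.  -1. 359.] [-119.   40.  362.] [-64. -30. 361.] [-96.  11. 354.] [-95.  52. 177.] [-77. -16. 359.] [-117.   25.  390.] [-61. -41. 368.] [-91.  -2. 354.] [-121.   39.  334.] [-74. -27. 357.] [-104.   13.  346.] [-62. -50. 380.] [-88. -12. 355.] [-127.   37.  351.] [-78. -28. 355.] [-108.   12.  342.] [-72. -39. 357.] [-102.    1.  340.] [-70. -44. 353.] [-100.   -4.  340.] [-71. -45. 344.] [-102.   -4.  334.] [-78. -41. 351.] [-99.  -3. 292.] [-85. -34. 346.] [-73. -61. 383.] [-96. -23. 337.] [-83. -43. 345.] [-86. -51. 389.] [-81. -61. 386.] [-116.  -20.  399.] [-84. -64. 389.] [-94. -56. 391.] [-106.  -44.  395.] [-104.  -53.  395.] [-102.  -66.  398.]
```

The rods overhang near the bush, at about 135–175 mm high. At the rack yaw the gripper body would clear them by only 10–20 mm. With yaw 0.153 there is about 36 mm, so I'll grip the bush at that yaw. The large coupling comes first.

{"api": "arm_command", "payload": {"plan": [[-1,0,0,-0.02,0],[-1,0,0,-0.04,0],[-1,0,0,-0.04,0],[-1,-0.014,0.013,-0.01,0],[-1,-0.028,0.0255,0,0],[-1,-0.028,0.0255,0,0],[-1,-0.028,0.0255,0,0],[-1,-0.028,0.0255,0,0],[-1,-0.028,0.0255,0,0],[-1,-0.028,0.0255,0,0],[-1,-0.028,0.0255,0,0],[-1,-0.028,0.0255,0,0],[-1,-0.028,0.0255,0,0],[-1,-0.028,0.0255,0,0],[-1,-0.028,0.0255,0,0],[-1,-0.0055,0.007,0,0.13],[-1,0,0,0,0.13],[-1,0,0,0,0.13],[-1,0,0,0,0.13],[-1,0,0,0,0]]}}

```text
clock: 23.02
eef_pos: [489.8, -216.3, 142.3]
eef_rot: [-3.14, 0.002, 0.153]
wrist_force: [0.3, 0.5, -2.9]
finger_gap: 57.3
finger_force: 30.0
```

```bash
python3 - <<'E'
from h import *
s=manip.read_state(); p=s["eef_pos"]
print(p,tool(p,s["eef_rot"][2],[*W["large"],34]),s["eef_rot"],s["finger_gap"])
E
```

```text
[ 489.78333518 -216.28417024  142.26437942] [ 1.400e+00 -1.000e-01  1.083e+02] [-3.14028428e+00  2.04792544e-03  1.52966627e-01] 57.28289187924281
```

{"api": "arm_command", "payload": {"plan": [[-1,0.001,0,0.03,0],[-1,0,0,0.03,0],[-1,0,0,0.02,0],[-1,0,0,0.012,0],[-1,0,0,0.01,0],[-1,0,0,0.006,0],[-1,0,0,0,0],[1,0,0,0,0],[1,0,0,0,0],[1,0,0,0,0],[1,0,0,0,0],[1,0,0,-0.03,0],[1,0,0,-0.04,0],[1,0,0,-0.04,0],[1,0,0,-0.01,0],[1,0,0,0,0]]}}

```text
clock: 25.02
eef_pos: [492.0, -215.8, 155.6]
eef_rot: [3.141, -0.0, 0.153]
wrist_force: [0.2, 0.2, -0.4]
finger_gap: 94.0
finger_force: 0.0
```

```bash
python3 - <<'E'
from h import *
s=manip.read_state(); p=s["eef_pos"]
print(p.round(1),s["eef_rot"].round(3),tool(p,s["eef_rot"][2],[612.3,264.7,150]))
E
```

```text
[ 492.  -215.8  155.6] [ 3.141 -0.     0.153] [ 192.  -456.6    5.6]
```

{"api": "arm_command", "payload": {"plan": [[1,0.007,-0.0165,0,0],[1,0.015,-0.036,0,0],[1,0.015,-0.036,0,0],[1,0.015,-0.036,0,0],[1,0.015,-0.036,0,0],[1,0.015,-0.036,0,0],[1,0.015,-0.036,0,0],[1,0.015,-0.036,0,0],[1,0.015,-0.036,0,0],[1,0.015,-0.036,0,0],[1,0.015,-0.036,0,0],[1,0.015,-0.036,0,0],[1,0.015,-0.036,0,0],[1,0.005,-0.008,0,0],[1,0,0,0,0],[1,0,0,0,0]]}}

```text
clock: 27.02
eef_pos: [612.1, 263.6, 155.6]
eef_rot: [3.141, 0.001, 0.152]
wrist_force: [-0.2, -0.4, 0.4]
finger_gap: 94.3
finger_force: 0.0
```

```bash
python3 - <<'E'
from h import *
s=manip.read_state(); p=s["eef_pos"]
print(tool(p,s["eef_rot"][2],[612.3,264.7,30]),s["eef_rot"])
c=cam("side"); cv2.imwrite("pics/s4.png",cv2.resize(c["img"][130:260,160:360],None,fx=4,fy=4))
E
```

```text
[  0.3  -1.  125.6] [3.14137206e+00 5.55286418e-04 1.51894576e-01]
```

View pics/s4.png

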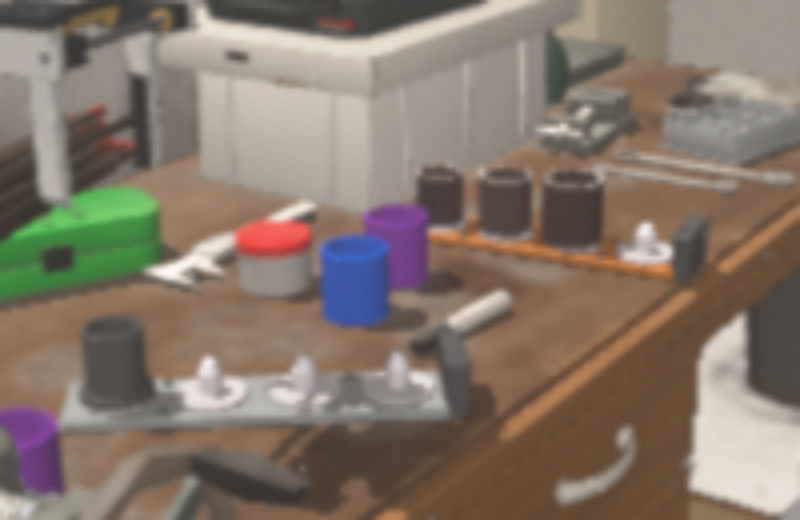

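Three parts are seated at crop (440,200), (505,200) and (572,208). Only the bush (115,360) remains, and the gripper is above it.

{"api": "arm_command", "payload": {"plan": [[1,0,-0.001,0.03,0],[1,0,0,0.035,0],[1,0,0,0.03,0],[1,0,0,0.02,0],[1,0,0,0.01,0],[1,0,0,0,0],[-1,0,0,0,0],[-1,0,0,0,0],[-1,0,0,0,0],[-1,0,0,0,0],[-1,0,0,0,0],[-1,0,0,0,0],[-1,0,0,0,0],[-1,0,0,0,0]]}}

```text
clock: 28.82
eef_pos: [612.2, 265.6, 30.9]
eef_rot: [-3.142, -0.0, 0.153]
wrist_force: [0.2, 0.6, 0.6]
finger_gap: 45.7
finger_force: 30.0
```

```bash
python3 - <<'E'
from h import *
s=manip.read_state(); p=s["eef_pos"]
print(p,tool(p,s["eef_rot"][2],[*W["bush"],30]),s["eef_rot"])
E
```

```text
[612.19856485 265.5971858   30.88753808] [-262.7  457.9    0.9] [-3.14154075e+00 -4.20199959e-05  1.52818204e-01]
```

{"api": "arm_command", "payload": {"plan": [[-1,0,0,-0.02,0],[-1,0,0,-0.04,0],[-1,0,0,-0.04,0],[-1,-0.011,0.018,-0.01,0],[-1,-0.019,0.033,0,0],[-1,-0.019,0.033,0,0],[-1,-0.019,0.033,0,0],[-1,-0.019,0.033,0,0],[-1,-0.019,0.033,0,0],[-1,-0.019,0.033,0,0],[-1,-0.019,0.033,0,0],[-1,-0.019,0.033,0,0],[-1,-0.019,0.033,0,0],[-1,-0.019,0.033,0,0],[-1,-0.019,0.033,0,0],[-1,-0.019,0.033,0,0],[-1,-0.019,0.033,0,0],[-1,-0.005,0.011,0,0],[-1,0,0,0,0],[-1,0,0,0,0]]}}

```text
clock: 31.32
eef_pos: [422.4, -226.3, 141.1]
eef_rot: [-3.142, -0.0, 0.154]
wrist_force: [-0.6, 0.1, -1.0]
finger_gap: 45.5
finger_force: 30.0
```

```bash
python3 - <<'E'
from h import *
s=manip.read_state(); p=s["eef_pos"]
print(p,tool(p,s["eef_rot"][2],[*W["bush"],31]),s["eef_rot"],s["finger_gap"])
E
```

```text
[ 422.3566537  -226.2786555   141.10340604] [ -0.2   0.7 110.1] [-3.14155523e+00 -2.49545721e-04  1.53642014e-01] 45.53295113505558
```

{"api": "arm_command", "payload": {"plan": [[-1,0,0.001,0.03,0],[-1,0,0,0.03,0],[-1,0,0,0.02,0],[-1,0,0,0.013,0],[-1,0,0,0.01,0],[-1,0,0,0.006,0],[-1,0,0,0,0],[1,0,0,0,0],[1,0,0,0,0],[1,0,0,0,0],[1,0,0,0,0],[1,0,0,-0.03,0],[1,0,0,-0.04,0],[1,0,0,-0.04,0],[1,0,0,-0.04,0],[1,0,0.03,0,0],[1,0,0.04,0,0],[1,0,0.04,0,0],[1,0,0.04,0,0],[1,0,0,0,0]]}}

```text
clock: 33.83
eef_pos: [444.6, -378.1, 181.0]
eef_rot: [-3.141, 0.001, 0.151]
wrist_force: [0.4, 1.0, -0.9]
finger_gap: 94.2
finger_force: 0.0
```

```bash
python3 - <<'E'
from h import *
c=cam("side"); a=cv2.resize(c["img"][150:230,240:350],None,fx=5,fy=5)
c=cam("top"); P=cloud(c); Z=P[...,2]
b=cv2.resize(c["img"][145:255,290:380],None,fx=3,fy=3)
im=np.zeros((400,830,3),np.uint8); im[:400,:550]=a; im[:330,555:825]=b; cv2.imwrite("pics/end.png",im)
for n,t in(("small",64),("medium",70),("large",76),("bush",70)):
    m=(np.hypot(P[...,0]-W[n][0],P[...,1]-W[n][1])<36)&(abs(Z-t)<7); q=plane(c,np.argwhere(m)[:,::-1],t)[:,:2]
    s=np.linalg.lstsq(np.c_[2*q,np.ones(len(q))],(q**2).sum(1),rcond=None)[0]
    print(n,len(q),(s[:2]-W[n]).round(1),np.median(Z[m]).round(1))
E
```

```text
small 84 [-0.5  0.1] 62.9
medium 103 [ 0.5 -0.3] 68.8
large 118 [2.1 0.3] 75.3
bush 83 [ 1.3 -1.1] 68.9
```

View pics/end.png

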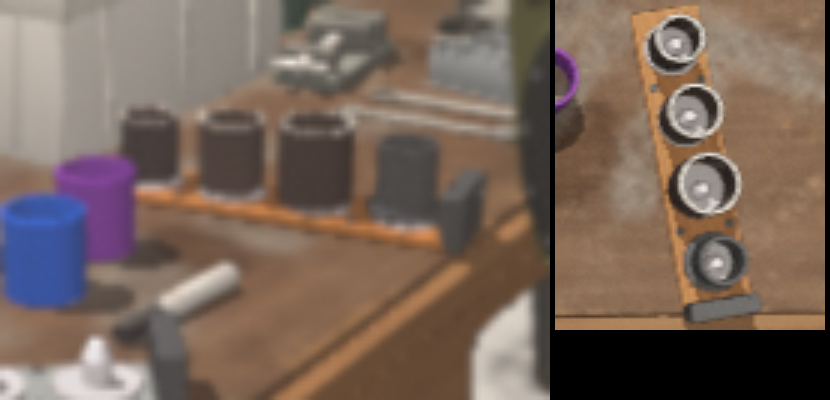

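The picture shows all four parts seated upright: small (150,145), medium (232,150), large (315,160) and bush (405,180), the bush next to the end block. They measure within about 2 mm of their pins, at the right heights.

```bash
python3 -c "
from h import *
print(ticket.sign_off())"
```

```text
the job is handed in; nothing more can be done
None
```

The four parts are on the wooden rack in reverse order, each upright and within about 2.5 mm of its pin by the top camera; I handed the job in at about 34 s, and the sign-off returned no verdict.

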